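# Load the long module into the housing and switch it on

### The arm

A 6-joint arm with a two-finger parallel gripper is mounted at the origin on the work surface. World frame = base frame: x ahead of the robot, y to its left, z up, the work surface at z = 0. Lengths are in m, angles in rad, forces in N, time in s.
With the tool pointing down it reaches from about 0.375 to 0.9 m from the base axis. Payload 3.1 kg.
Tool frame: the origin (TCP) lies on the centre line of the jaws, within the pads' length; the fingertips stand robot.tip_reach ahead of it and the grasp point (between the pads) lies 8 mm behind it (robot.tip_reach is the distance from the TCP to the fingertips, in m); z points along the fingers, y is the line along which they close (so a half turn about z gives the same grasp; the last joint's range is limited). The gripper opens to 87 mm and grips with 3 to 60 N. Pads are 19 mm wide; open, the fingers measure 117 mm over their backs; the gripper's body (75 mm by 190 mm) begins 51 mm behind the grasp point.
Start: joints at [-1.44, 0.527, 1.433, -0, 1.181, -0.178], TCP at [0.19, -0.595, 0.234] pointing down, gripper open.
Joint ranges: [-3.08, 3.08], [-0.75, 2.2], [0.22, 2.44], [-1.43, 4.57], [0, 2.65], [-2.85, 2.85]. Speed limits (rad/s): [2.79, 2.79, 3.14, 3.14, 3.14, 3.14].

### API

Orientations are given as a unit quaternion [x, y, z, w].
In Python, from rig import robot gives the robot as it stands.
- The arm moves only by the tool jog_arm, never from a script. Its argument "motion" is one flat list of numbers, 7 for each row, row after row: the shift along the tool's x, y, z scaled (see below), then the turn, a rotation vector about the tool's x, y, z scaled (see below), then the gripper's target within -1 to 1 (shut at 1, half-way at 0, fully open at -1). In form: [x, y, z, rx, ry, rz, hand, x, y, z, rx, ry, rz, hand, ...]. A call has 1 to 12 rows; each row shifts and turns the commanded pose from where the row before left it, along the tool's axes as they then stand; what a row does not reach is not made up. The controller multiplies each number of a shift by 4 cm and each number of a turn by 4 degrees. A row lasts 1/8 s, in which the tool goes at most 62.5 mm and 10.7 degrees, less where a joint would pass 70% of its speed; a pose out of reach is approached as far as the arm can. A call with a number of a shift or a turn outside -1 to 1 is refused whole. A call with a gripper value outside its range is refused whole. The fingers move at their own pace and stop on an object; "grip_force" is the grip in N (left out, the last holds). Time passes only in rows, so rows that do not move let the fingers close. It gives the time, the measured TCP pose, the force, the opening and the grip force at its end, in the units of the state.
- robot.get_obs(): the state, without advancing time (a new reading comes with each control period).
- robot.camera(name): name is "side" or "top"; returns the picture (400x640x3 uint8, blue, green, red); there is no depth.
- robot.calibration(name): a dict with "fx", "fy", "cx", "cy" (pixels), "R" (3x3) and "t" (3): a world point X has camera coordinates R X + t. Camera axes: x right, y down, z forward; pixel columns grow to the right and rows downward; lengths in m; the calibration is good to about 2 mm. A picture is of the moment at which its call begins. calibration takes no time and is no camera call.
- robot.hand_in(): hands the job in; it is judged then, once.
The state is a dict: "time": time; "q": joint angles; "joint_velocities": joint speeds; "joint_torque": joint torques, N m; "position": TCP position; "tool_rot": TCP orientation; "ft_force": force on the tool from outside, world axes, zero at the start; "moment": the same for the moment, N m; "grip_width": finger opening in m; "grip_force": force on a finger pad.
Only numpy, scipy, OpenCV 4.12 (cv2) and the standard library are available. Lean on these libraries where they do the work, as an engineer would, in place of code of your own. Each camera call takes 0.05 s, during which the arm holds its last target. There are 200 camera calls.

### The job

Pick up the long metal module, slide it black end first into the open bay of the grey housing, and press it gently home until you feel it come up against the hidden stop inside. Leave it there and then throw the toggle switch on the housing's roof fully over; leave the other things on the bench alone.

Things in the scene. Friction and masses are not known exactly. Their poses are not given: they have to be found in the camera images.
- module_center (a point): centre (half-way up) of the loose module: aluminium box 150 long (x) x 40 wide (y) x 44 high mm, 0.25 to 0.5 kg, lying on the bench. x points to its front end, a black connector block (last 12 mm, slimmer: 34 wide, 38 high). Grip it by its sides from above near the rear, about 50 mm behind this centre, so that the fingers stay outside the bay
- module_front (a point): middle of the module's front end face, 75 mm ahead of module_center; x axis points out of the front end
- housing: fixed grey housing, 140 deep (x) x 205 wide (y) x 59 high mm. Origin on the bench (z = 0) below the middle of the open bay's mouth; its x axis points into the bay, y across. The blind bay's stop sits deep inside, not visible from above; its depth differs from unit to unit: 68 to 92 mm behind the mouth. It is rigid, so press home slowly. Seated, 58 to 82 mm of the module stay outside
- mouth (a point): middle of the bay's mouth, 28 mm above the bench, where the module's axis must pass; x points in. Bay 43 wide, 48 high, floor 6 mm above the bench: 1.5 mm play each side of the module, 4 mm above. Steel lips flare 40 degrees outward, 10 mm in front of the mouth. A 34 mm wide tongue, level with the floor, reaches 50 mm out in front and carries the module's rear part
- switch (a joint): toggle lever on the housing's roof, 0 to 1.0 rad; starts near 0, leaning 0.5 rad to the housing's -y side; thrown towards +y until 1.0; stays where it is left, needs about 1 N at the tip. Pivot 70 mm behind the mouth, 65 mm to its +y side, 81 mm above the bench, axis along the housing's x; its black base 50 x 70 mm reaches up to 94 mm
- switch_tip (a point): centre of the ball (26 mm across) at the end of the toggle lever, 60 mm from its pivot; the stick is 10 mm thick
- relay: bystander: short aluminium block with a black cap, 60 x 40 x 56 mm, origin under its middle
- tape: bystander: black roll of tape lying flat, 72 mm across, 20 mm high, origin under its middle
- jar: bystander: clear jar 56 mm across, 70 mm high, origin under its middle
- mug: bystander: white mug 80 mm across, 90 mm high, origin under its middle
- driver: bystander: screwdriver with a red handle lying on the bench, well to the housing's left
- driver2: bystander: second such screwdriver, farther left
Not all that is in view belongs to the job. Of the things that look like the part that bears module_center, the smaller one is meant.

How it is judged:
By the outcome, as a careful person would: the job done as asked, in the order asked, and still so for the second after the job is handed in, with the robot touching nothing.
It also fails if it takes over 64 s, if anything falls off the work surface, if the arm or the gripper's body presses on something with over 40 N, if the wrist force passes 120 N, or if a joint passes its speed limit or range.

## Working session

There is one attempt and no reset: what is moved stays moved. The work goes in short steps, Python scripts to look and compute and a tool call to move; the robot and the scene stay as the last step left them, time stands still between calls to the robot, and variables do not carry over. Pictures are saved under pics/ and viewed, at most 14 in all, crops included, and the job is handed in when it is done.

Besides the shell and the picture viewer there is one more tool, called after "Call:" as name(argument=value, ...) on one line, values as JSON. jog_arm: Moves the arm, as the interface text tells. Shifts and turns lie within -1 to 1; 1 stands for 4 cm of shift or 4 degrees of turn. Its arguments: {"type":"object","properties":{"motion":{"type":"array","items":{"type":"number"}},"grip_force":{"type":"number"}},"required":["motion"]}

```bash
mkdir -p pics; ls; python3 - <<'E'
from rig import robot
import cv2
for n in("side","top"):
    cv2.imwrite(f"pics/{n}0.png",robot.camera(n)); c=robot.calibration(n); print(n,c)
print(robot.tip_reach); print(robot.get_obs())
E
```

```text
pics
side {'fx': 388.23912348202265, 'fy': 388.23912348202265, 'cx': 317.76770389842494, 'cy': 200.681973449492, 'R': array([[-0.96073145, -0.2768049 , -0.01934237],
       [-0.12606327,  0.49751113, -0.85824864],
       [ 0.24719047, -0.8221081 , -0.51286952]]), 't': array([0.46085017, 0.1788081 , 1.0369405 ])}
top {'fx': 461.98371382599964, 'fy': 461.98371382599964, 'cx': 322.6515685496129, 'cy': 205.85213330754175, 'R': array([[-0.00896328, -0.99989502, -0.01138439],
       [-0.98537462,  0.01076937, -0.17006142],
       [ 0.17016617,  0.00969358, -0.9853677 ]]), 't': array([0.00281888, 0.50407388, 1.54630041])}
0.011
{'time': 0.1, 'q': array([-1.44052183e+00,  5.28383847e-01,  1.43373083e+00, -2.19041485e-06,
        1.18141682e+00, -1.78451971e-01]), 'joint_velocities': array([-0.0004937 , -0.00022992, -0.00339988,  0.00151019,  0.0011373 ,
       -0.00122258]), 'joint_torque': array([-7.40169417e-04, -4.40986311e+01, -1.77150500e+01,  6.34735124e-02,
        5.33968024e-02, -4.56147870e-05]), 'position': array([ 0.18987769, -0.59480796,  0.23267672]), 'tool_rot': array([ 9.88109106e-01,  1.53751275e-01,  2.23373155e-05, -9.69163076e-04]), 'ft_force': array([-0.8747844 , -0.1195073 , -0.35229007]), 'moment': array([-0.03594739, -0.01599864, -0.03070265]), 'grip_force': 0.0, 'grip_width': 0.08712138271224386}
```

View pics/top0.png

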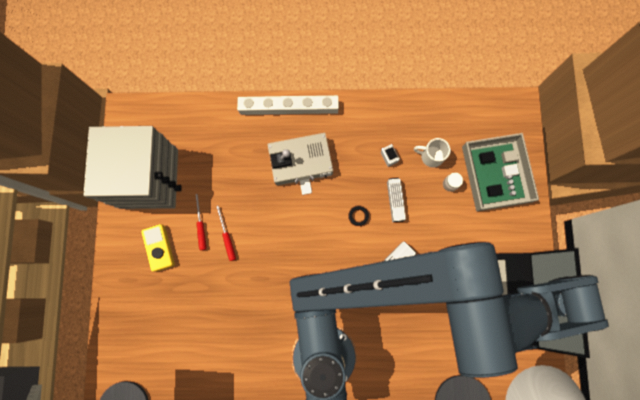

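View pics/side0.png

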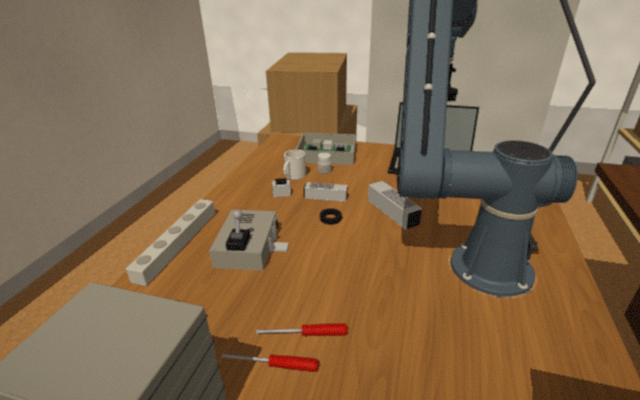

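The top view shows the housing at (300,160) with its tongue at (306,187) and the switch at (283,159). Module candidates are the block at top (397,200) / side (326,192), the larger one with a dark end at top (402,250) / side (394,205), and the short relay at top (390,155) / side (282,188). The description asks for the smaller long one, at (397,200). I'll check it in a close crop.

```bash
python3 - <<'E'
import cv2,numpy as np
t=cv2.imread("pics/top0.png");s=cv2.imread("pics/side0.png")
a=cv2.resize(t[120:270,250:450],(800,600),interpolation=3)
b=cv2.resize(s[170:280,205:425],(800,400),interpolation=3)
cv2.imwrite("pics/ta.png",a);cv2.imwrite("pics/sa.png",b)
E
```

```text
(no output)
```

View pics/ta.png

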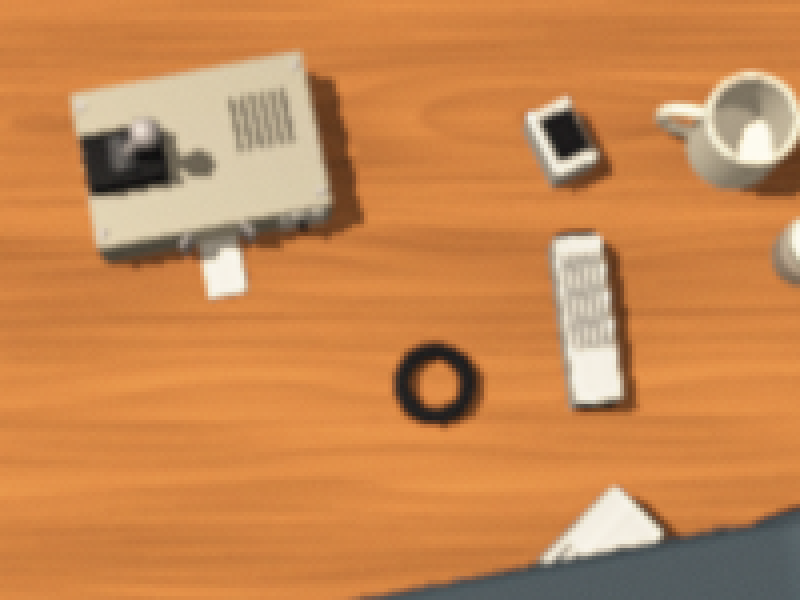

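View pics/sa.png

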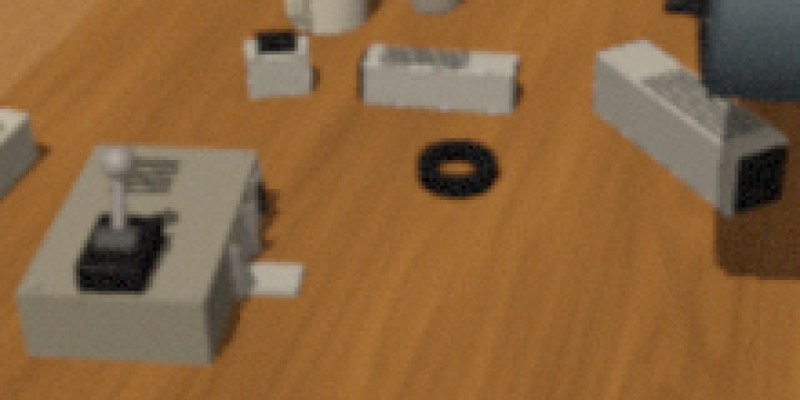

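The crops show a small block at top (397,200) with its grille at the far end, and a second block with an obvious black end that is partly hidden by the arm. The size and front end of the small one are still unclear, so I'll measure both.

```bash
cat > h.py <<'E'
import numpy as np,cv2
from rig import robot
def ray(n,u,v):
    c=robot.calibration(n);d=c["R"].T@np.array([(u-c["cx"])/c["fx"],(v-c["cy"])/c["fy"],1]);return -c["R"].T@c["t"],d
def onz(n,u,v,z):
    o,d=ray(n,u,v);return o+d*(z-o[2])/d[2]
def proj(n,X):
    c=robot.calibration(n);p=c["R"]@np.asarray(X,float)+c["t"];return np.array([c["fx"]*p[0]/p[2]+c["cx"],c["fy"]*p[1]/p[2]+c["cy"]])
E
python3 - <<'E'
from h import *
T=lambda x,y:(250+x/4-.375,120+y/4-.375); S=lambda x,y:(205+x*.275-.375,170+y*.275-.375)
P=lambda l,p:print(l,p.round(3))
for p in[(552,240),(602,234),(625,398),(573,406)]:P("small top",onz("top",*T(*p),.044))
for p in[(365,65),(380,45),(518,55),(515,80)]:P("small side",onz("side",*S(*p),.044))
for p in[(595,55),(650,42),(787,147),(735,155)]:P("big side .044",onz("side",*S(*p),.044))
for p in[(735,212),(787,195)]:P("big bottom",onz("side",*S(*p),0))
for p in[(615,487),(662,530)]:P("big top",onz("top",*T(*p),.044))
for p in[(72,95),(300,53),(330,207),(102,248)]:P("house",onz("top",*T(*p),.059))
for p in[(200,240),(240,235),(246,293),(208,298)]:P("tongue",onz("top",*T(*p),.006))
t=cv2.imread("pics/top0.png")[174:226,380:416];s=cv2.imread("pics/side0.png")[178:206,296:352]
o=np.zeros((600,800,3),np.uint8);a=cv2.resize(t,None,fx=11,fy=11,interpolation=0);o[:572,:396]=a
b=cv2.resize(s,None,fx=7,fy=7,interpolation=0);o[:196,400:792]=b
cv2.imwrite("pics/z.png",o)
E
```

```text
small top [ 0.594 -0.228  0.044]
small top [ 0.599 -0.272  0.044]
small top [ 0.455 -0.286  0.044]
small top [ 0.448 -0.241  0.044]
small side [ 0.59  -0.226  0.044]
small side [ 0.588 -0.268  0.044]
small side [ 0.453 -0.281  0.044]
small side [ 0.445 -0.232  0.044]
big side .044 [ 0.382 -0.299  0.044]
big side .044 [ 0.334 -0.338  0.044]
big side .044 [ 0.195 -0.176  0.044]
big side .044 [ 0.237 -0.152  0.044]
big bottom [ 0.231 -0.131  0.   ]
big bottom [ 0.19  -0.169  0.   ]
big top [ 0.379 -0.275  0.044]
big top [ 0.342 -0.313  0.044]
house [0.725 0.188 0.059]
house [ 0.761 -0.012  0.059]
house [ 0.622 -0.036  0.059]
house [0.588 0.16  0.059]
tongue [0.606 0.079 0.006]
tongue [0.61  0.044 0.006]
tongue [0.558 0.039 0.006]
tongue [0.553 0.072 0.006]
```

View pics/z.png

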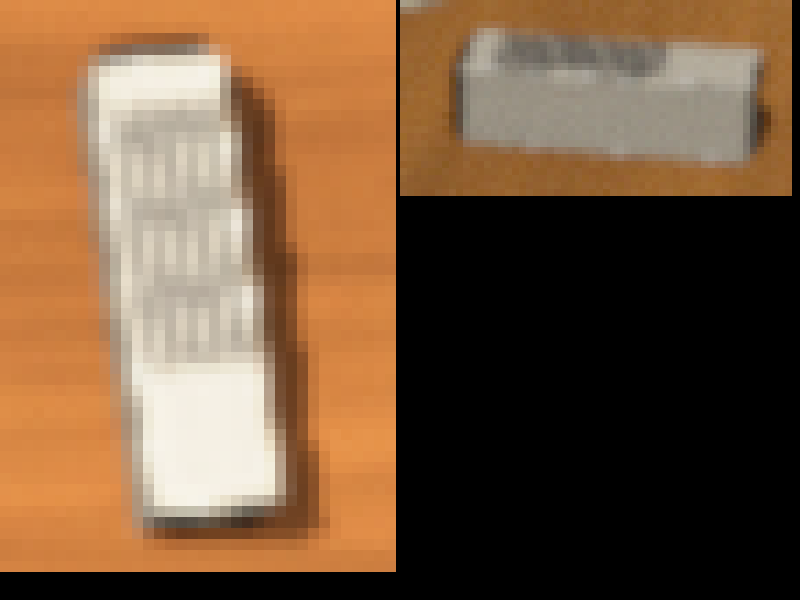

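```bash
python3 - <<'E'
from h import *
t=cv2.imread("pics/top0.png");s=cv2.imread("pics/side0.png")
print("far top");
for v in range(175,183):print(v,[tuple(int(k) for k in t[v,u]) for u in(386,390,394,398,401)])
print("near top")
for v in range(216,226):print(v,[tuple(int(k) for k in t[v,u]) for u in(392,394,398,402,406)])
print("side row 190 left",[tuple(map(int,s[190,u])) for u in range(300,310)])
print("side row 186 right",[tuple(map(int,s[186,u])) for u in range(342,354)])
print("side row 195 right",[tuple(map(int,s[195,u])) for u in range(342,354)])
# predicted image positions of 12mm step at each end
a=np.array([.597,-.25,.041]);b=np.array([.451,-.264,.041]);d=(a-b)/np.linalg.norm(a-b);print(np.linalg.norm(a-b))
for n in("top","side"):print(n,proj(n,a),proj(n,a-.012*d),proj(n,b),proj(n,b+.012*d))
E
```

```text
far top
175 [(70, 136, 218), (68, 136, 218), (69, 139, 219), (71, 140, 221), (69, 138, 219)]
176 [(69, 133, 216), (68, 133, 215), (65, 131, 211), (66, 131, 211), (69, 136, 218)]
177 [(65, 129, 210), (55, 111, 185), (50, 96, 159), (65, 111, 174), (65, 130, 211)]
178 [(62, 123, 202), (76, 100, 139), (91, 109, 131), (122, 145, 173), (68, 131, 210)]
179 [(60, 120, 198), (158, 170, 179), (187, 207, 216), (200, 220, 230), (69, 128, 203)]
180 [(62, 120, 197), (212, 229, 235), (224, 239, 243), (231, 241, 245), (64, 108, 168)]
181 [(68, 120, 190), (225, 238, 243), (228, 239, 245), (230, 240, 245), (54, 84, 125)]
182 [(74, 119, 182), (223, 237, 242), (221, 236, 241), (212, 230, 236), (51, 73, 106)]
near top
216 [(148, 170, 187), (229, 240, 245), (227, 240, 244), (228, 239, 244), (53, 82, 124)]
217 [(140, 163, 183), (226, 239, 244), (228, 240, 245), (230, 241, 246), (55, 84, 122)]
218 [(130, 154, 177), (221, 237, 242), (231, 242, 247), (223, 238, 244), (61, 87, 124)]
219 [(124, 149, 175), (211, 230, 237), (232, 242, 245), (175, 193, 203), (48, 77, 116)]
220 [(123, 148, 176), (157, 176, 184), (1
[... 618 characters left out ...]
 152), (133, 147, 154)]
side row 186 right [(155, 171, 179), (153, 169, 178), (156, 171, 179), (155, 170, 178), (142, 156, 165), (100, 120, 146), (58, 101, 147), (47, 103, 156), (49, 104, 156), (49, 105, 161), (45, 106, 158), (54, 106, 160)]
side row 195 right [(133, 149, 156), (131, 145, 153), (130, 142, 152), (109, 124, 129), (69, 78, 84), (37, 51, 68), (19, 55, 96), (44, 86, 137), (45, 98, 150), (40, 96, 146), (49, 101, 151), (48, 101, 152)]
0.1466696969383928
top [393.73794245 178.83666069] [394.18950391 182.19086779] [399.33725648 220.42847191] [398.87249892 216.97624394]
side [305.20511606 184.79589316] [308.5359949  185.03834998] [346.60013113 187.80906301] [343.15656643 187.55840372]
```

The block at (397,200) is about 147 × 44 mm at z = 44 mm. The arm-side lookalike is about 57 mm high and 195 mm long, so the first is the smaller one and is the module. Its far end (top row 178) shows a narrow dark strip, and its grille sits towards that end just as on the lookalike, whose black end is clear. So the front is the far end, which I'll confirm once it is lifted. Next I'll refine the edges.

```bash
cat >> h.py <<'E'
def edge(g,p,q,w=4,trim=.12):
    """subpixel line through strongest gradient near segment p-q; returns point,dir"""
    p,q=np.array(p,float),np.array(q,float);d=(q-p)/np.linalg.norm(q-p);n=np.array([-d[1],d[0]])
    s=np.arange(-w,w+.01,.25);pts=[]
    for f in np.linspace(trim,1-trim,40):
        c=p+f*(q-p)+s[:,None]*n
        v=cv2.remap(g,c[:,0].astype(np.float32)[None],c[:,1].astype(np.float32)[None],1)[0]
        r=np.abs(np.gradient(cv2.GaussianBlur(v[None],(1,9),0)[0] if 0 else np.convolve(v,np.ones(4)/4,'same')))[4:-4]
        k=r.argmax()+4; pts.append(p+f*(q-p)+s[k]*n)
    l=cv2.fitLine(np.array(pts,np.float32),cv2.DIST_HUBER,0,.01,.01).ravel();return l[2:],l[:2]
def cross(a,b):
    t=np.linalg.solve(np.c_[a[1],-b[1]],b[0]-a[0]);return a[0]+t[0]*a[1]
def quad(g,P,w=4):
    L=[edge(g,P[i],P[(i+1)%4],w) for i in range(4)];return [cross(L[i-1],L[i]) for i in range(4)]
E
python3 - <<'E'
from h import *
g=cv2.imread("pics/top0.png").min(axis=2).astype(np.float32)
T=lambda x,y:(250+x/4-.375,120+y/4-.375)
def rep(l,P,z,w):
    Q=quad(g,[T(*p) for p in P],w);W=[onz("top",*q,z) for q in Q]
    print(l,np.round(Q,1).tolist(),np.round(W,4)[:,:2].tolist(),"ctr",np.mean(W,0).round(4))
    for i in range(4):
        e=W[(i+1)%4]-W[i];print("  len",np.linalg.norm(e).round(4),"ang",np.degrees(np.arctan2(e[1],e[0])).round(2))
rep("module",[(552,240),(602,234),(625,398),(573,406)],.044,2.5)
rep("house",[(72,95),(300,53),(330,207),(102,248)],.059,3)
rep("tongue",[(200,240),(240,235),(246,293),(208,298)],.006,2.5)
E
```

```text
module [[386.6000061035156, 178.8000030517578], [399.79998779296875, 178.5], [405.29998779296875, 218.89999389648438], [393.6000061035156, 220.8000030517578]] [[0.5966, -0.2248], [0.5974, -0.2705], [0.4555, -0.2841], [0.4496, -0.2438]] ctr [ 0.5248 -0.2558  0.044 ]
  len 0.0457 ang -88.93
  len 0.1426 ang -174.5
  len 0.0407 ang 98.34
  len 0.1482 ang 7.39
house [[267.70001220703125, 142.89999389648438], [324.6000061035156, 132.3000030517578], [332.5, 170.60000610351562], [274.0, 181.60000610351562]] [[0.7264, 0.1878], [0.7628, -0.0113], [0.6244, -0.0376], [0.588, 0.1642]] ctr [0.6754 0.0758 0.059 ]
  len 0.2024 ang -79.66
  len 0.1408 ang -169.27
  len 0.205 ang 100.22
  len 0.1404 ang 9.67
tongue [[298.8999938964844, 179.60000610351562], [309.1000061035156, 180.39999389648438], [311.3999938964844, 192.5], [301.79998779296875, 193.89999389648438]] [[0.6064, 0.0818], [0.603, 0.0457], [0.5589, 0.0375], [0.5541, 0.0717]] ctr [0.5806 0.0592 0.006 ]
  len 0.0363 ang -95.26
  len 0.0449 ang -169.48
  len 0.0346 ang 98.06
  len 0.0532 ang 10.95
```

Call:
jog_arm(motion=[0,0,0,0,0,0.975,-1,0,0,0,0,0,0.975,-1,0,0,0,0,0,0.975,-1,0.8,-0.75,0,0,0,0,-1,0.8,-0.75,0,0,0,0,-1,0.8,-0.75,0,0,0,0,-1,0.8,-0.75,0,0,0,0,-1,0.8,-0.75,0,0,0,0,-1,0.8,-0.75,0,0,0,0,-1,0.8,-0.75,0,0,0,0,-1,0.8,-0.75,0,0,0,0,-1,0.8,-0.75,0,0,0,0,-1])

```text
time: 1.6
position: [0.4488, -0.2955, 0.2332]
tool_rot: [0.999, 0.052, -0.0, -0.0]
ft_force: [-0.3, 0.0, -0.3]
grip_width: 0.0874
grip_force: 0.0
```

```bash
cat >> h.py <<'E'
from scipy.spatial.transform import Rotation as Ro
def go(x,y,z,yaw,o=None):
    """total tool-frame units from the measured pose to TCP (x,y,z), tool x at yaw deg, pointing down"""
    o=o or robot.get_obs();R=Ro.from_quat(o["tool_rot"]);G=Ro.from_euler("z",yaw,degrees=True)*Ro.from_euler("x",180,degrees=True)
    r=(R.inv()*G).as_rotvec(degrees=True)/4;d=np.array([x,y,z])-o["position"]
    X=R.as_matrix()[:,0];print("t",round(o["time"],2),"pos",o["position"].round(4),"yaw",np.degrees(np.arctan2(X[1],X[0])).round(2),"w",round(o["grip_width"],4),"gf",round(o["grip_force"],1),"F",o["ft_force"].round(1))
    print("shift now-axes",(R.inv().apply(d)/.04).round(2),"shift goal-axes",(G.inv().apply(d)/.04).round(2),"turn",r.round(2))
E
python3 - <<'E'
from h import *
go(.4775,-.2615,.018,6)
E
```

```text
t 1.6 pos [ 0.4488 -0.2955  0.2332] yaw 5.99 w 0.0874 gf 0.0 F [-0.3  0.  -0.3]
shift now-axes [ 0.8  -0.77  5.38] shift goal-axes [ 0.8  -0.77  5.38] turn [-0.01  0.01 -0.  ]
```

Call:
jog_arm(motion=[0.8,-0.77,0,0,0,0,-1,0,0,0.9,0,0,0,-1,0,0,0.9,0,0,0,-1,0,0,0.9,0,0,0,-1,0,0,0.9,0,0,0,-1,0,0,0.9,0,0,0,-1,0,0,0.5,0,0,0,-1,0,0,0.38,0,0,0,-1,0,0,0,0,0,0,-1])

```text
time: 2.72
position: [0.4763, -0.2624, 0.0174]
tool_rot: [0.999, 0.052, -0.001, -0.001]
ft_force: [-0.6, -0.5, 0.1]
grip_width: 0.0869
grip_force: 0.0
```

Call:
jog_arm(motion=[0,0,0,0,0,0,1,0,0,0,0,0,0,1,0,0,0,0,0,0,1,0,0,0,0,0,0,1,0,0,0,0,0,0,1,0,0,0,0,0,0,1], grip_force=25)

```text
time: 3.48
position: [0.4766, -0.2624, 0.0184]
tool_rot: [0.999, 0.052, -0.0, -0.0]
ft_force: [-0.4, 1.5, 1.5]
grip_width: 0.04
grip_force: 25.0
```

Call:
jog_arm(motion=[0,0,-0.5,0,0,0,1,0,0,-1,0,0,0,1,0,0,-1,0,0,0,1,0,0,-0.5,0,0,0,1,0,0,0,0,0,0,1,0,0,0,0,0,0,1])

```text
time: 4.22
position: [0.4757, -0.262, 0.137]
tool_rot: [0.999, 0.052, -0.001, -0.001]
ft_force: [0.4, 0.3, -5.0]
grip_width: 0.0395
grip_force: 25.0
```

```bash
python3 - <<'E'
from h import *
go(.4633,.0375,.138,10.3)
t=robot.camera("top");s=robot.camera("side");cv2.imwrite("pics/t1.png",t);cv2.imwrite("pics/s1.png",s)
p=proj("top",[.53,-.25,.14]).astype(int);q=proj("side",[.53,-.25,.14]).astype(int);print(p,q)
a=cv2.resize(t[p[1]-50:p[1]+50,p[0]-33:p[0]+33],None,fx=6,fy=6,interpolation=3)
b=cv2.resize(s[q[1]-50:q[1]+50,q[0]-33:q[0]+33],None,fx=6,fy=6,interpolation=3)
cv2.imwrite("pics/z1.png",np.hstack([a,b]))
E
```

```text
t 4.22 pos [ 0.4757 -0.262   0.137 ] yaw 6.0 w 0.0395 gf 25.0 F [ 0.4  0.3 -5. ]
shift now-axes [ 0.47 -7.48 -0.01] shift goal-axes [ 1.03 -7.42 -0.02] turn [-0.03  0.03 -1.07]
[398 192] [323 161]
```

View pics/z1.png

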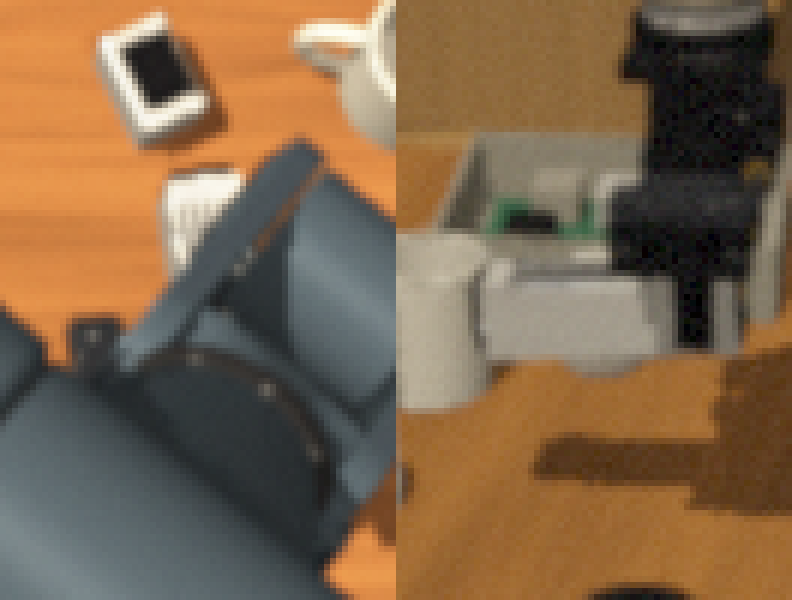

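The crop shows the lifted module at (570,310), with its rear end at (740,310) grey and a dark sliver at the far-left end at (485,310). I'll swing the front towards the side camera to be sure.

Call:
jog_arm(motion=[0,0,0,0,0,-1,1,0,0,0,0,0,-1,1,0,0,0,0,0,-1,1,0,0,0,0,0,-1,1,0,0,0,0,0,-1,1,0,0,0,0,0,-1,1,0,0,0,0,0,-1,1,0,0,0,0,0,-1,1,0,0,0,0,0,-1,1,0,0,0,0,0,-1,1,0,0,0,0,0,-1,1,0,0,0,0,0,-1,1])

```text
time: 5.82
position: [0.4763, -0.2626, 0.137]
tool_rot: [0.89, 0.455, -0.0, -0.001]
ft_force: [-0.3, 0.5, -4.6]
grip_width: 0.0396
grip_force: 25.0
```

```bash
python3 - <<'E'
from h import *
go(.4633,.0375,.138,10.3)
s=robot.camera("side")
q=proj("side",[.51,-.2,.14]).astype(int)
b=cv2.resize(s[q[1]-40:q[1]+40,q[0]-50:q[0]+50],None,fx=6,fy=6,interpolation=3)
cv2.imwrite("pics/z2.png",b)
E
```

```text
t 5.83 pos [ 0.4763 -0.2626  0.137 ] yaw 54.13 w 0.0396 gf 25.0 F [-0.3  0.5 -4.6]
shift now-axes [ 5.89 -4.66 -0.02] shift goal-axes [ 1.02 -7.44 -0.03] turn [-3.000e-02  1.000e-02  1.096e+01]
```

View pics/z2.png

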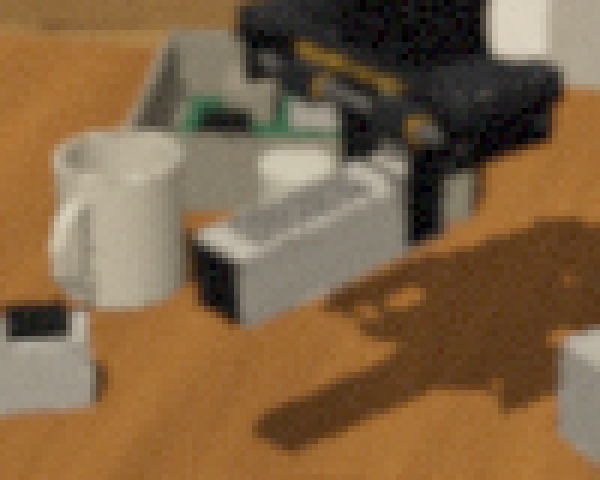

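The crop shows the black front end face at (215,280), so the front is the far end and the grip is near the rear. Now I'll turn to the bay's heading and carry the module over.

Call:
jog_arm(motion=[0,0,0,0,0,1,1,0,0,0,0,0,1,1,0,0,0,0,0,1,1,0,0,0,0,0,1,1,0,0,0,0,0,1,1,0,0,0,0,0,1,1,0,0,0,0,0,1,1,0,0,0,0,0,1,1,0,0,0,0,0,1,1,0,0,0,0,0,1,1,0,0,0,0,0,0.96,1])

```text
time: 7.25
position: [0.4763, -0.2624, 0.1372]
tool_rot: [0.996, 0.087, -0.001, -0.001]
ft_force: [-0.2, -0.2, -3.5]
grip_width: 0.0397
grip_force: 25.0
```

Call:
jog_arm(motion=[0.13,-0.93,0,0,0,0,1,0.13,-0.93,0,0,0,0,1,0.13,-0.93,0,0,0,0,1,0.13,-0.93,0,0,0,0,1,0.13,-0.93,0,0,0,0,1,0.13,-0.93,0,0,0,0,1,0.13,-0.93,0,0,0,0,1,0.11,-0.93,0,0,0,0,1,0,0,0,0,0,0,1])

```text
time: 8.38
position: [0.4629, 0.0396, 0.1375]
tool_rot: [0.996, 0.09, -0.002, -0.001]
ft_force: [-0.2, -1.3, -4.0]
grip_width: 0.0399
grip_force: 25.0
```

```bash
python3 - <<'E'
from h import *
go(.4633,.0375,.0255,10.3)
t=robot.camera("top");cv2.imwrite("pics/t3.png",t)
p=proj("top",[.58,.06,.1]).astype(int);print(p)
cv2.imwrite("pics/z3.png",cv2.resize(t[p[1]-37:p[1]+38,p[0]-50:p[0]+50],None,fx=8,fy=8,interpolation=3))
E
```

```text
t 8.38 pos [0.4629 0.0396 0.1375] yaw 10.32 w 0.0399 gf 25.0 F [-0.2 -1.3 -4. ]
shift now-axes [0.01 0.06 2.8 ] shift goal-axes [0.   0.05 2.8 ] turn [-0.02  0.05  0.01]
[303 180]
```

View pics/z3.png

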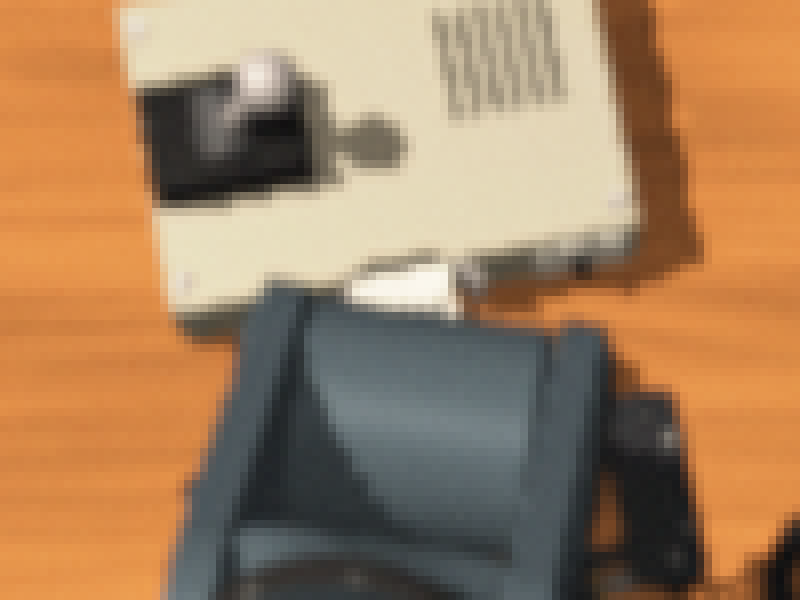

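```bash
python3 - <<'E'
from h import *
g=cv2.imread("pics/t3.png").min(axis=2).astype(np.float32)
T=lambda x,y:(253+x/8-.44,143+y/8-.44)
u=np.array([.9839,.1788]);n=np.array([-.1788,.9839]);M=np.array([.606,.0634])
for p in[(348,283),(452,262),(348,300),(462,310)]:
    w=onz("top",*T(*p),.163);print(p,w.round(4),"along",(w[:2]-M)@u,"lat",(w[:2]-M)@n)
o=robot.get_obs();print("tcp",(o["position"][:2]-M)@u,(o["position"][:2]-M)@n)
s=robot.camera("side");cv2.imwrite("pics/s4.png",s)
q=proj("side",[.54,.05,.14]).astype(int);print(q)
cv2.imwrite("pics/z4.png",cv2.resize(s[q[1]-37:q[1]+38,q[0]-50:q[0]+50],None,fx=8,fy=8,interpolation=3))
E
```

```text
(348, 283) [0.5753 0.0813 0.163 ] along -0.026971277781432206 lat 0.02304890867122045
(452, 262) [0.5835 0.0394 0.163 ] along -0.026411438782739063 lat -0.01955663257352372
(348, 300) [0.5683 0.0812 0.163 ] along -0.0338562685879464 lat 0.02429417276423933
(462, 310) [0.5637 0.0355 0.163 ] along -0.046599938947935834 lat -0.019885257756892066
tcp -0.144439154888583 0.0008196792128611248
[290 206]
```

View pics/z4.png

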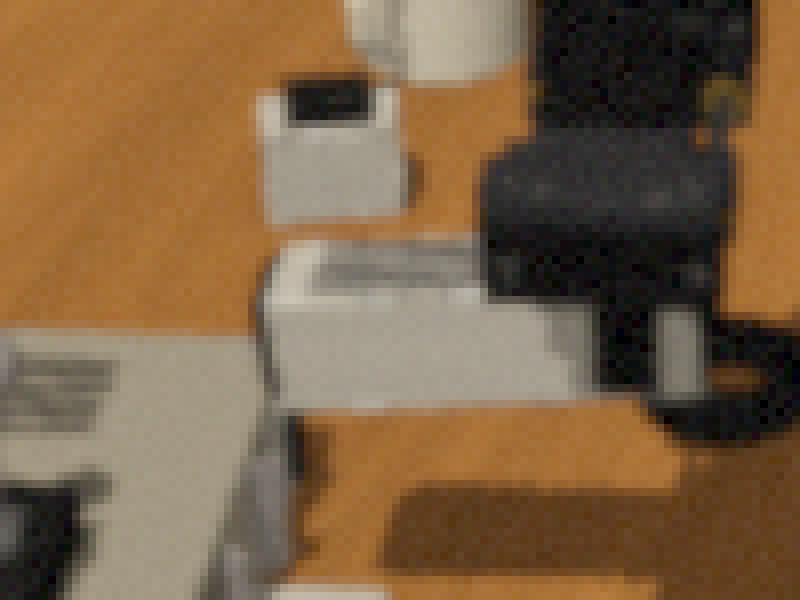

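The crop shows the held module in front of and above the mouth: bottom edge from (285,412) to (700,400), top front corner at (268,300). I'll compare that with a level module.

```bash
python3 - <<'E'
from h import *
u=np.array([.9839,.1788]);n=np.array([-.1788,.9839]);M=np.array([.606,.0634])
for a in(-.027,-.171):
  for z in(.119,.163):
    w=M+a*u+.0208*n;p=proj("side",[*w,z]);print(a,z,((p-[240,169]+.44)*8).round(0))
go(.4633,.0375,.0255,10.3)
E
```

```text
-0.027 0.119 [282. 385.]
-0.027 0.163 [272. 274.]
-0.171 0.119 [706. 402.]
-0.171 0.163 [705. 290.]
t 8.47 pos [0.4643 0.0375 0.1378] yaw 10.19 w 0.04 gf 25.0 F [ 0.6 -0.1 -4.2]
shift now-axes [-0.02 -0.    2.81] shift goal-axes [-0.03 -0.01  2.81] turn [-0.    0.01 -0.03]
```

The module has sagged about 4° nose-down in the grip: its front bottom corner is at row 412, against 385 if level. Lowering it onto the tongue will level it. Then I'll grip harder.

Call:
jog_arm(motion=[0,0,0.9,0,0,0,1,0,0,0.9,0,0,0,1,0,0,0.5,0,0,0,1,0,0,0.1,0,0,0,1,0,0,0.1,0,0,0,1,0,0,0.1,0,0,0,1,0,0,0.1,0,0,0,1,0,0,0.07,0,0,0,1,0,0,0.07,0,0,0,1,0,0,0.06,0,0,0,1,0,0,0,0,0,0,1,0,0,0,0,0,0,1])

```text
time: 9.98
position: [0.4644, 0.0373, 0.0223]
tool_rot: [0.996, 0.089, -0.0, -0.0]
ft_force: [-1.6, 0.0, -0.2]
grip_width: 0.0402
grip_force: 25.0
```

Call:
jog_arm(motion=[0,0,0,0,0,0,1,0,0,0,0,0,0,1], grip_force=50)

```text
time: 10.22
position: [0.4646, 0.0373, 0.0223]
tool_rot: [0.996, 0.089, 0.0, -0.0]
ft_force: [-1.8, -1.3, -0.4]
grip_width: 0.0397
grip_force: 50.0
```

```bash
python3 - <<'E'
from h import *
go(.4633,.0375,.0245,10.3)
s=robot.camera("side");cv2.imwrite("pics/s5.png",s)
u=np.array([.9839,.1788]);n=np.array([-.1788,.9839]);M=np.array([.606,.0634])
q=proj("side",[.54,.05,.03]).astype(int);print(q)
for a in(-.027,-.171):
  for z in(.006,.05):
    p=proj("side",[*(M+a*u+.0208*n),z]);print(a,z,((p-(q-[50,37])+.44)*8).round(0))
cv2.imwrite("pics/z5.png",cv2.resize(s[q[1]-37:q[1]+38,q[0]-50:q[0]+50],None,fx=8,fy=8,interpolation=3))
E
```

```text
t 10.22 pos [0.4646 0.0373 0.0223] yaw 10.16 w 0.0397 gf 50.0 F [-1.8 -1.3 -0.4]
shift now-axes [-0.03 -0.01 -0.05] shift goal-axes [-0.03 -0.01 -0.05] turn [-0.   -0.   -0.04]
[292 238]
-0.027 0.006 [290. 393.]
-0.027 0.05 [281. 294.]
-0.171 0.006 [692. 413.]
-0.171 0.05 [691. 312.]
```

View pics/z5.png

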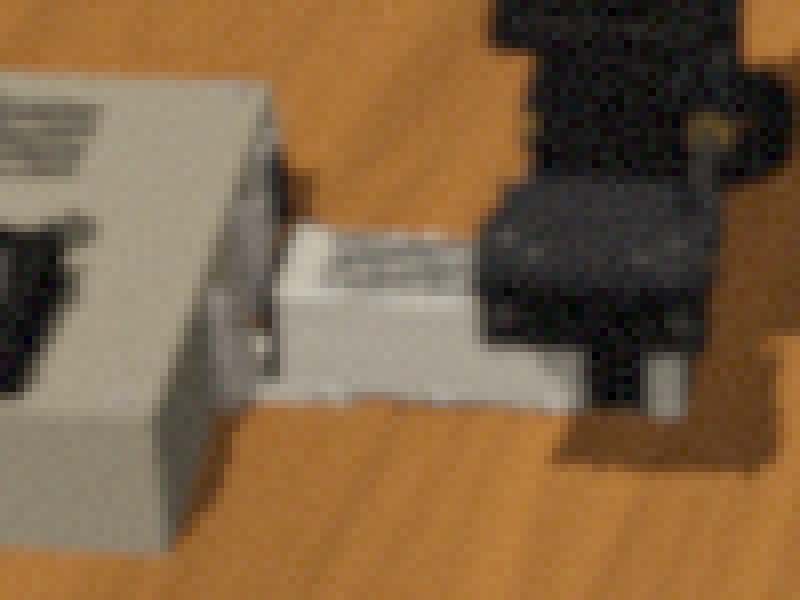

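The crop shows the module level on the tongue with its nose at (275,340) right before the lips. I'll trim the height and yaw, then slide in gradually.

Call:
jog_arm(motion=[0,0,-0.05,0,0,-0.04,1,0.07,0,0,0,0,0,1,0.07,0,0,0,0,0,1,0.07,0,0,0,0,0,1,0.07,0,0,0,0,0,1,0.07,0,0,0,0,0,1,0.07,0,0,0,0,0,1,0.07,0,0,0,0,0,1,0.07,0,0,0,0,0,1,0.07,0,0,0,0,0,1])

```text
time: 11.52
position: [0.4895, 0.0418, 0.0243]
tool_rot: [0.996, 0.09, -0.0, -0.0]
ft_force: [-0.4, 0.3, -4.1]
grip_width: 0.04
grip_force: 50.0
```

```bash
cat >> h.py <<'E'
def st():
    u=np.array([.9839,.1788]);n=np.array([-.1788,.9839]);M=np.array([.606,.0634]);o=robot.get_obs();R=Ro.from_quat(o["tool_rot"]).as_matrix()
    p=o["position"][:2]-M;F=o["ft_force"];print("t",round(o["time"],2),"along",(p@u).round(4),"lat",(p@n).round(4),"z",o["position"][2].round(4),"yaw",np.degrees(np.arctan2(R[1,0],R[0,0])).round(2),"Fal,lat,z",(F[:2]@u).round(1),(F[:2]@n).round(1),F[2].round(1),"mom",o["moment"].round(2))
E
python3 -c "from h import *;st()"
```

```text
t 11.53 along -0.1185 lat -0.0004 z 0.0243 yaw 10.32 Fal,lat,z -0.3 0.3 -4.1 mom [-0.04  0.21 -0.03]
```

Call:
jog_arm(motion=[0.08,0,0,0,0,0,1,0.08,0,0,0,0,0,1,0.08,0,0,0,0,0,1,0.08,0,0,0,0,0,1,0.08,0,0,0,0,0,1,0.08,0,0,0,0,0,1])

```text
time: 12.28
position: [0.5084, 0.0453, 0.0243]
tool_rot: [0.996, 0.09, -0.0, -0.0]
ft_force: [-0.8, 0.7, -4.0]
grip_width: 0.0394
grip_force: 50.0
```

```bash
python3 -c "from h import *;st()"
```

```text
t 12.28 along -0.0993 lat -0.0004 z 0.0243 yaw 10.31 Fal,lat,z -0.7 0.8 -4.0 mom [-0.03  0.21  0.02]
```

Call:
jog_arm(motion=[0.08,0,0,0,0,0,1,0.08,0,0,0,0,0,1,0.08,0,0,0,0,0,1,0.08,0,0,0,0,0,1,0.08,0,0,0,0,0,1,0.08,0,0,0,0,0,1,0.08,0,0,0,0,0,1,0.08,0,0,0,0,0,1,0.08,0,0,0,0,0,1,0.08,0,0,0,0,0,1])

```text
time: 13.52
position: [0.5397, 0.051, 0.0244]
tool_rot: [0.996, 0.09, -0.0, -0.0]
ft_force: [-0.4, -0.6, -3.1]
grip_width: 0.0394
grip_force: 50.0
```

```bash
python3 -c "from h import *;st()"
```

```text
t 13.53 along -0.0675 lat -0.0003 z 0.0244 yaw 10.32 Fal,lat,z -0.5 -0.5 -3.1 mom [ 0.03  0.3  -0.07]
```

Call:
jog_arm(motion=[0.025,0,0,0,0,0,1,0.025,0,0,0,0,0,1,0.025,0,0,0,0,0,1,0.025,0,0,0,0,0,1,0.025,0,0,0,0,0,1,0.025,0,0,0,0,0,1,0.025,0,0,0,0,0,1])

```text
time: 14.4
position: [0.5462, 0.0523, 0.0245]
tool_rot: [0.996, 0.09, -0.0, -0.0]
ft_force: [-2.7, -0.2, 1.0]
grip_width: 0.0397
grip_force: 50.0
```

Call:
jog_arm(motion=[0.025,0,0,0,0,0,1,0.025,0,0,0,0,0,1,0.025,0,0,0,0,0,1])

```text
time: 14.78
position: [0.549, 0.0528, 0.0245]
tool_rot: [0.996, 0.09, -0.001, -0.0]
ft_force: [-4.3, -1.0, 4.1]
grip_width: 0.0398
grip_force: 50.0
```

Call:
jog_arm(motion=[0.025,0,0,0,0,0,1,0.025,0,0,0,0,0,1,0.025,0,0,0,0,0,1])

```text
time: 15.15
position: [0.5498, 0.053, 0.0245]
tool_rot: [0.996, 0.09, -0.003, -0.0]
ft_force: [-10.7, -3.6, 10.2]
grip_width: 0.0397
grip_force: 50.0
```

Call:
jog_arm(motion=[-0.02,0,-0.02,0,0,0,1,0,0,0,0,0,0,1,0,0,0,0,0,0,1])

```text
time: 15.52
position: [0.5498, 0.053, 0.0246]
tool_rot: [0.996, 0.09, -0.002, -0.0]
ft_force: [-6.1, -2.1, 1.9]
grip_width: 0.0396
grip_force: 50.0
```

```bash
python3 -c "from h import *;st();print(robot.get_obs()['tool_rot'])"
```

```text
t 15.53 along -0.0571 lat -0.0002 z 0.0246 yaw 10.33 Fal,lat,z -6.4 -1.0 1.9 mom [-0.4   1.16  0.01]
[ 9.95940621e-01  8.99886875e-02 -2.07188285e-03 -1.54290163e-04]
```

Call:
jog_arm(motion=[0.025,0,-0.01,0,0,0,1,0.025,0,0,0,0,0,1,0,0,0,0,0,0,1,0,0,0,0,0,0,1])

```text
time: 16.02
position: [0.5498, 0.0531, 0.0246]
tool_rot: [0.996, 0.09, -0.004, -0.0]
ft_force: [-9.0, -3.5, 1.3]
grip_width: 0.0396
grip_force: 50.0
```

```bash
python3 -c "
from h import *
st();t=robot.camera('top');s=robot.camera('side');cv2.imwrite('pics/t6.png',t)
q=proj('side',[.56,.055,.03]).astype(int);p=proj('top',[.58,.06,.05]).astype(int);print(p,q)
a=cv2.resize(t[p[1]-35:p[1]+35,p[0]-25:p[0]+25],None,fx=8,fy=8,interpolation=3)
b=cv2.resize(s[q[1]-35:q[1]+35,q[0]-25:q[0]+25],None,fx=8,fy=8,interpolation=3)
cv2.imwrite('pics/z6.png',np.hstack([a,b]))"
```

```text
t 16.02 along -0.0571 lat -0.0001 z 0.0246 yaw 10.33 Fal,lat,z -9.5 -1.9 1.3 mom [-0.73  1.42 -0.06]
[304 184] [285 238]
```

Call:
jog_arm(motion=[0.02,0,-0.04,0,0,0,1,0,0,0,0,0,0.15,1,0,0,0,0,0,-0.3,1,0,0,0.04,0,0,0.15,1,0,0,0,0,0,0,1])

```text
time: 16.75
position: [0.5498, 0.0536, 0.0246]
tool_rot: [0.996, 0.091, -0.005, -0.0]
ft_force: [-10.4, -2.8, 3.4]
grip_width: 0.0399
grip_force: 50.0
```

```bash
python3 -c "
from h import *
st()"
```

```text
t 16.75 along -0.057 lat 0.0004 z 0.0246 yaw 10.4 Fal,lat,z -10.8 -0.9 3.4 mom [-0.5   1.62  0.11]
```

View pics/z6.png

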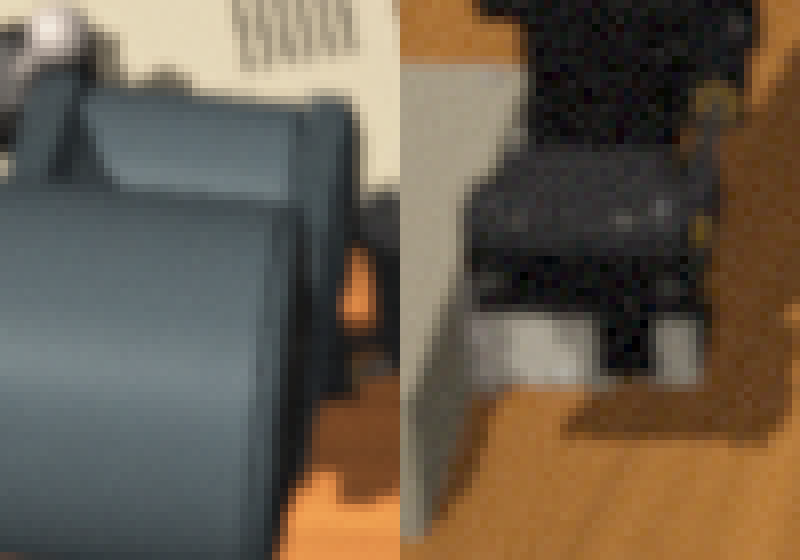

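Call:
jog_arm(motion=[0.03,0,-0.01,0,0,0,1,0.03,0,0,0,0,0,1,0,0,0,0,0,0,1])

```text
time: 17.12
position: [0.5498, 0.0539, 0.0246]
tool_rot: [0.996, 0.09, -0.007, -0.001]
ft_force: [-13.4, -5.1, 4.7]
grip_width: 0.0399
grip_force: 50.0
```

```bash
python3 -c "
from h import *
st()"
```

```text
t 17.12 along -0.057 lat 0.0007 z 0.0246 yaw 10.36 Fal,lat,z -14.1 -2.6 4.7 mom [-0.81  1.92 -0.05]
```

The module won't advance any further: it holds at -57.0 mm while the push rises to 14 N, with 81 mm left outside, which fits the given range. It's at the stop. Now I'll relax the push, release and rise.

Call:
jog_arm(motion=[-0.05,0,0,0,0,0,1,-0.05,0,0,0,0,0,1,0,0,0,0,0,0,1])

```text
time: 17.5
position: [0.5497, 0.0537, 0.0246]
tool_rot: [0.996, 0.09, -0.003, -0.001]
ft_force: [-5.3, 0.1, -1.2]
grip_width: 0.0397
grip_force: 50.0
```

```bash
python3 -c "
from h import *
st()"
```

```text
t 17.5 along -0.0571 lat 0.0006 z 0.0246 yaw 10.36 Fal,lat,z -5.2 1.0 -1.2 mom [-0.1   1.21  0.17]
```

Call:
jog_arm(motion=[0,0,0,0,0,0,-1,0,0,0,0,0,0,-1,0,0,0,0,0,0,-1,0,0,0,0,0,0,-1,0,0,-0.5,0,0,0,-1,0,0,-1,0,0,0,-1,0,0,-1,0,0,0,-1,0,0,-1,0,0,0,-1,0,0,-1,0,0,0,-1,0,0,0,0,0,0,1,0,0,0,0,0,0,1], grip_force=20)

```text
time: 18.88
position: [0.5523, 0.0534, 0.2055]
tool_rot: [0.996, 0.09, -0.0, -0.0]
ft_force: [-0.0, -0.4, -0.6]
grip_width: 0.0742
grip_force: 0.0
```

```bash
python3 - <<'E'
from h import *
st()
T=lambda x,y:(250+x/4-.375,120+y/4-.375); S=lambda x,y:(205+x*.275-.375,170+y*.275-.375)
u=np.array([.9839,.1788]);n=np.array([-.1788,.9839]);M=np.array([.606,.0634])
for nme,px in(("top",T(145,132)),("side",S(118,160))):
    w=onz(nme,*px,.1337);print(nme,px,w.round(4),"along",(w[:2]-M)@u,"lat",(w[:2]-M)@n)
t=M+.07*u-.005*n;go(*t,.2,10.3)
cv2.imwrite("pics/s7.png",robot.camera("side"))
s=cv2.imread("pics/s7.png");q=proj("side",[.6,.07,.05]).astype(int);print(q)
cv2.imwrite("pics/z7.png",cv2.resize(s[q[1]-50:q[1]+50,q[0]-65:q[0]+65],None,fx=6,fy=6,interpolation=3))
E
```

```text
t 18.88 along -0.0547 lat -0.0002 z 0.2055 yaw 10.31 Fal,lat,z -0.1 -0.4 -0.6 mom [0.03 0.   0.06]
top (285.875, 152.625) [0.6686 0.1171 0.1337] along 0.07118044335275549 lat 0.041614872386839974
side (237.075, 213.625) [0.6706 0.111  0.1337] along 0.07208761776730607 lat 0.035323930014175275
t 18.88 pos [0.5523 0.0534 0.2055] yaw 10.31 w 0.0742 gf 0.0 F [-0.  -0.4 -0.6]
shift now-axes [3.12 0.12 0.13] shift goal-axes [3.12 0.12 0.14] turn [-0.    0.01  0.  ]
[269 234]
```

View pics/z7.png

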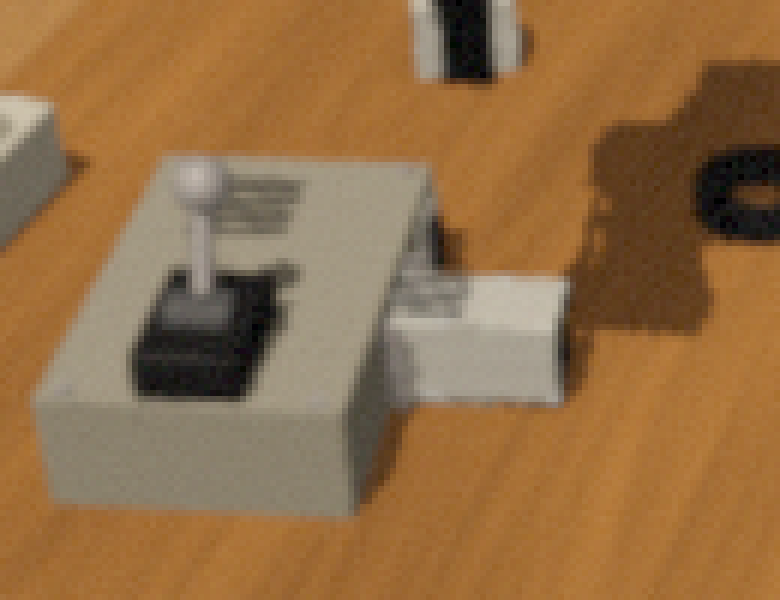

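The crop shows the module seated level in the bay with its rear end at (568,340), and the lever still leaning to the -y side with its ball at (197,182). Measured ball: 71 mm along and 35–42 mm across, against 70 and 36 expected. Next I'll move the closed fingers beside it.

Call:
jog_arm(motion=[0.78,0.03,0,0,0,0,1,0.78,0.03,0,0,0,0,1,0.78,0.03,0,0,0,0,1,0.78,0.03,0,0,0,0,1,0,0,0,0,0,0,1,0,0,0,0,0,0,1,0,0,0,0,0,0,1,0,0,0,0,0,0,1])

```text
time: 19.92
position: [0.6757, 0.0709, 0.206]
tool_rot: [0.996, 0.09, -0.0, -0.0]
ft_force: [0.1, 0.3, 0.4]
grip_width: 0.0009
grip_force: 0.0
```

Call:
jog_arm(motion=[0,0,0.7,0,0,0,1,0,0,0.7,0,0,0,1,0,0,0.5,0,0,0,1,0,0,0,0,0,0,1])

```text
time: 20.42
position: [0.6751, 0.071, 0.1282]
tool_rot: [0.996, 0.09, -0.002, -0.0]
ft_force: [-0.3, 0.0, 0.2]
grip_width: 0.0005
grip_force: 0.0
```

```bash
python3 - <<'E'
from h import *
st()
u=np.array([.9839,.1788]);n=np.array([-.1788,.9839]);M=np.array([.606,.0634])
w=onz("side",269-65+566/6-.42,234-50+404/6-.42,.006);print("rear",(w[:2]-M)@u,(w[:2]-M)@n)
E
```

```text
t 20.43 along 0.0694 lat -0.0049 z 0.1282 yaw 10.31 Fal,lat,z -0.2 0.1 0.2 mom [-0.03  0.06 -0.02]
rear -0.08515876241306838 0.021766925798159285
```

Before throwing the switch, I'll check the seated depth more accurately against the housing's own corners in the same picture.

```bash
python3 - <<'E'
from h import *
u=np.array([.9839,.1788]);n=np.array([-.1788,.9839]);M=np.array([.606,.0634])
g=cv2.imread("pics/s7.png").min(axis=2).astype(np.float32)
S=lambda x,y:np.array((204+x/6-.42,184+y/6-.42))
def L(l,a,b,w=2.5):return edge(g,S(*a),S(*b),w,.15)
rear=L("rear",(569,283),(563,400));bot=L("b",(430,404),(560,404));top=L("t",(480,276),(565,281));mid=L("m",(400,322),(560,320),1.5)
reart=L("r",(571,285),(568,310))
hv=L("hv",(350,412),(355,510));hb=L("hb",(60,503),(345,515));hr=L("hr",(350,405),(430,170));ht=L("ht",(45,405),(340,410))
for nm,a,b,z in(("mod bottom rear +y",rear,bot,.006),("mod top rear +y",rear,mid,.05),("roof front +y",hr,ht,.059),("house bottom",hv,hb,0)):
    c=cross(a,b);w=onz("side",*c,z);print(nm,c.round(1),"along %.4f lat %.4f"%((w[:2]-M)@u,(w[:2]-M)@n))
E
```

```text
mod bottom rear +y [296.  250.7] along -0.0796 lat 0.0210
mod top rear +y [296.7 237.8] along -0.0833 lat 0.0192
roof front +y [261.6 251.2] along -0.0021 lat 0.0966
house bottom [262.9 270.4] along -0.0017 lat 0.1047
```

Corrected for the 2 mm housing bias, 78–81 mm of the module stays outside, so it is seated within the given range. Now I'll throw the toggle towards +y.

Call:
jog_arm(motion=[0,-0.15,0,0,0,0,1,0,-0.15,0,0,0,0,1,0,-0.15,0,0,0,0,1,0,-0.15,0,0,0,0,1,0,-0.15,0,0,0,0,1,0,-0.15,0,0,0,0,1,0,-0.15,0,0,0,0,1,0,-0.15,0,0,0,0,1,0,-0.15,0,0,0,0,1,0,-0.15,0,0,0,0,1])

```text
time: 21.68
position: [0.6654, 0.1306, 0.1297]
tool_rot: [0.996, 0.09, -0.0, -0.0]
ft_force: [-0.0, -0.8, 1.5]
grip_width: 0.0004
grip_force: 0.6
```

Call:
jog_arm(motion=[0,-0.06,0,0,0,0,1,0,-0.06,0,0,0,0,1,0,-0.06,0,0,0,0,1])

```text
time: 22.05
position: [0.6642, 0.1371, 0.1296]
tool_rot: [0.996, 0.09, -0.0, -0.0]
ft_force: [-0.4, -1.5, -0.5]
grip_width: 0.0006
grip_force: 0.4
```

```bash
python3 -c "
from h import *
st()"
```

```text
t 22.05 along 0.0705 lat 0.0622 z 0.1296 yaw 10.31 Fal,lat,z -0.7 -1.4 -0.5 mom [-0.12  0.    0.03]
```

Contact is about 1.4 N. I'll continue until the end stop shows.

Call:
jog_arm(motion=[0,-0.04,0,0,0,0,1,0,-0.04,0,0,0,0,1,0,-0.04,0,0,0,0,1])

```text
time: 22.42
position: [0.6635, 0.1418, 0.1298]
tool_rot: [0.996, 0.09, -0.0, 0.0]
ft_force: [0.3, -1.4, -1.0]
grip_width: 0.0008
grip_force: 0.6
```

Call:
jog_arm(motion=[0,-0.04,0,0,0,0,1,0,-0.04,0,0,0,0,1])

```text
time: 22.68
position: [0.663, 0.145, 0.1299]
tool_rot: [0.996, 0.09, -0.0, 0.0]
ft_force: [0.3, -1.2, -1.3]
grip_width: 0.0002
grip_force: 0.6
```

Call:
jog_arm(motion=[0,-0.04,0,0,0,0,1,0,-0.04,0,0,0,0,1])

```text
time: 22.92
position: [0.6627, 0.1473, 0.1299]
tool_rot: [0.996, 0.09, 0.0, 0.001]
ft_force: [1.4, -5.2, -1.3]
grip_width: 0.0004
grip_force: 2.8
```

Force is rising, so the stop has been reached. I'll push slightly more to be sure.

Call:
jog_arm(motion=[0,-0.04,0,0,0,0,1,0,-0.03,0,0,0,0,1,0,0,0,0,0,0,1])

```text
time: 23.3
position: [0.6627, 0.1474, 0.13]
tool_rot: [0.996, 0.09, 0.0, 0.003]
ft_force: [0.6, -10.3, -0.5]
grip_width: 0.0006
grip_force: 4.7
```

Call:
jog_arm(motion=[0,0.1,0,0,0,0,1,0,0.3,0,0,0,0,1,0,0.4,0,0,0,0,1,0,0.3,0,0,0,0,1,0,0,-0.8,0,0,0,1,0,0,-1,0,0,0,1,0,0,-1,0,0,0,1,0,0,0,0,0,0,1])

```text
time: 24.3
position: [0.6725, 0.1071, 0.2466]
tool_rot: [0.996, 0.09, 0.005, 0.0]
ft_force: [0.1, 0.1, -0.2]
grip_width: 0.0001
grip_force: 0.0
```

```bash
python3 - <<'E'
from h import *
st();u=np.array([.9839,.1788]);n=np.array([-.1788,.9839]);M=np.array([.606,.0634])
s=robot.camera("side");q=np.array([269,234])
tip=[*(M+.07*u+.0938*n),.1337];print("expected tip",((proj("side",tip)-(q-[65,50])+.42)*6).round())
cv2.imwrite("pics/z8.png",cv2.resize(s[q[1]-50:q[1]+50,q[0]-65:q[0]+65],None,fx=6,fy=6,interpolation=3))
E
```

```text
t 24.3 along 0.0733 lat 0.0311 z 0.2466 yaw 10.29 Fal,lat,z 0.1 0.1 -0.2 mom [ 0.01 -0.03 -0.02]
expected tip [168. 255.]
```

View pics/z8.png

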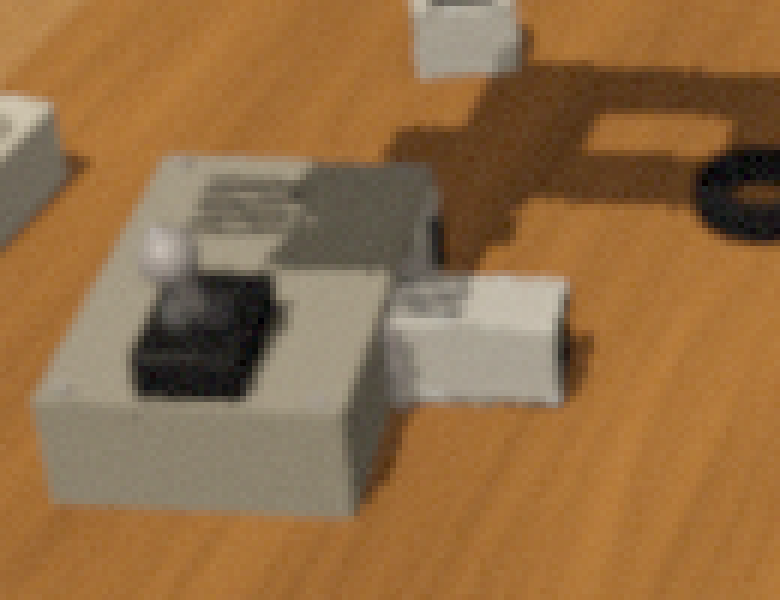

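The crop shows the ball at (167,253), against (168,255) expected for a full throw. The module hasn't moved, with its rear still at (568,340), and the gripper is clear of everything. Handing in.

```bash
python3 -c "
from rig import robot
print(robot.hand_in())"
```

```text
the job is handed in; nothing more can be done
None
```

The job is handed in at about 24 s: the module is seated against the hidden stop (rigid under a 14 N push, about 80 mm left outside), the toggle was then thrown fully over, and I saw no contact with anything else on the bench.

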